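Load the red bin of the parts carousel and hold it at the pointer

ROBOT

A 6-joint arm with a two-finger parallel gripper is mounted at the origin on a cart in front of the work surface, level with it; the furniture and walls round the work are solid. World frame = base frame: x ahead of the robot, y to its left, z up, the work surface at z = 0. Lengths are in m, angles in rad, forces in N, time in s.
With the tool pointing down it reaches from about 0.3 to 1 m from the base axis. Payload 5.1 kg.
Tool frame: the origin (TCP) lies midway between the tips of the shut fingers; the grasp point (between the pads) lies 19 mm behind it; y points along the fingers, z is the direction in which the jaws open and shut, and the axes are right-handed (so a half turn about y gives the same grasp; the last joint's range is limited). The gripper opens to 95 mm and grips with 3 to 60 N. Pads are 20 mm wide; open, the fingers measure 119 mm over their backs; the gripper's body (75 mm by 180 mm) begins 59 mm behind the grasp point.
Start: joints at [1.22, 0.124, 1.65, -0, 1.367, -0.083], TCP at [0.172, 0.627, 0.215] pointing down, gripper open.
Joint ranges: [-2.61, 2.61], [-1.02, 2.33], [0.03, 2.71], [-1.35, 4.49], [0.32, 2.68], [-2.91, 2.91]. Speed limits (rad/s): [2.57, 2.57, 3.14, 3.14, 3.14, 3.14].

INTERFACE

Orientations are given as a unit quaternion [x, y, z, w].
In Python, from workcell import sense, camera, job, find_in gives the robot as it stands. The module is installed in compiled form; this text tells all that it offers.
- The arm moves only by the shell command python3 -m jog 'ROWS' [FORCE]. ROWS is a JSON object of lists of equal length, an entry for each row: "linear": the shift along the tool's x, y, z in mm, a list of three; "yaw": the turn about the tool's y in rad; "claw": the closure, from 0 (fully open) to 1 (shut). A call has 1 to 8 rows; each row is the pose to reach, as a shift and turn from the pose measured when the call began, along the tool's axes at that moment; what a row does not reach only later rows make up. A row lasts 1/8 s, in which the tool goes at most 62.5 mm and 10.7 degrees, less where a joint would pass 70% of its speed; a pose out of reach is approached as far as the arm can. A call with a gripper value outside its range is refused whole. The fingers move at their own pace and stop on an object; FORCE is the grip in N (left out, the last holds). Time passes only in rows, so rows that repeat a pose let the fingers close. It gives the time, the measured TCP pose, the force and the opening at its end, in the units of the state.
- sense(): the state, without advancing time (a new reading comes with each control period).
- camera(name): name is "side" or "top" or "wrist"; returns a dict with "color" (480x640x3 uint8, red, green, blue), "camera_matrix" (3x3 intrinsics, pixels), "distortion" ([k1, k2, p1, p2, k3] as OpenCV has them; the pictures are not rectified), "R" (3x3) and "t" (3): a world point X has camera coordinates R X + t. Camera axes: x right, y down, z forward; pixel columns grow to the right and rows downward; lengths in m; the calibration is good to about 2 mm. A picture is of the moment at which its call begins. There is no depth.
- job.close_job(): hands the job in, once; it reports no verdict.
Trained networks look in a picture, given as the dict that the camera call returned (one of the last four; its "shot" number tells which), for a name from the list of things; names that differ only in an ending like _2 or _b are one class to them, and where a whole thing is asked for, a point or a joint stands for the part that bears it (a point fixed in the world has none). Each returns a list of dicts, best first, with "p" (0 to 1); they miss things now and then, are a little off and sometimes report something else, mostly with a low value. They report only what shows in the picture. A call takes as long as a camera call. They do not tell look-alikes from the thing itself.
- find_in(picture, label): "bbox" ([left, top, right, bottom] in pixels, round what is visible of it).
The state is a dict: "t": time; "joint_positions": joint angles; "qvel": joint speeds; "tau": joint torques, N m; "ee_pos": TCP position; "eef_rot": TCP orientation; "contact_force": force on the tool from outside, world axes, zero at the start; "moment": the same for the moment, N m; "grip_width": finger opening in m.
Only numpy, scipy, OpenCV 4.12 (cv2) and the standard library are available. Lean on these libraries where they do the work, as an engineer would, in place of code of your own. Each camera call takes 0.05 s, during which the arm holds its last target. There are 200 camera calls.

TASK

Collect the two finished wooden blocks from the saw's catch tray and lay both of them flat, side by side, in the red bin of the parts carousel. Then turn the carousel until the red mark on its rim lines up with the yellow pointer on its foot, and finish while still gripping the black bar handle in the middle, holding the carousel still there. Leave the jar, the tape measure and the sanding block where they are.

Things in the scene. Friction and masses are not known exactly. Their poses are not given: they have to be found in the camera images.
- block_light: Light brown planed wooden block, 30 (x) x 75 (y) x 26 (z) mm, about 35 g, lying flat in the catch tray at the start. Origin: centre of its underside; z up, y along its length. Grasp it across its 30 mm width.
- block_dark: Dark brown planed wooden block, 34 (x) x 60 (y) x 34 (z) mm, about 40 g, lying flat in the catch tray at the start. Origin: centre of its underside; z up, y along its length. Grasp it across its 34 mm width.
- catch_tray: Shallow open tray of bare metal, 200 (x) x 130 (y) x 20 (z) mm, walls and floor 3 mm thick, fixed to the bench; the two blocks lie in it one at each end of its length. Origin: centre of its underside, on the bench top.
- carousel_foot: Fixed foot of the carousel; origin on the turning axis, on the bench. On it turns a round wooden pan, 270 mm outer diameter, floor 20 mm above the bench, rim 5 mm thick with its top 45 mm above the bench, split by three radial walls (5 mm thick, tops 43 mm above the bench) into three equal 120 degree bins: one with a red floor, two grey ones holding fixed bits of stock.
- red_bin (a point): Point on the floor of the carousel's red bin, 80 mm out from the turning axis on the bin's middle line, 20 mm above the bench. Its frame turns with the pan: -x points from the axis outward along the bin's middle line, y lies across the bin, z is up.
- red_mark (a point): Top of the red mark, a 24 mm wide red tab on the outside of the rim in the middle of the red bin, 135 mm from the carousel's axis and 45 mm above the bench. It turns with the pan.
- pointer (a point): Point on the fixed yellow pointer, 20 mm wide, that sticks out from under the pan to about 175 mm from the axis, roughly towards the robot (within about 20 degrees). The point is 135 mm from the axis, 7 mm above the bench; its -x points outward along the pointer, z up. The red mark lines up when it stands right above this point.
- handle_bar: Black bar handle on the carousel's axis, 14 (x) x 76 (y) x 28 (z) mm, on a 12 mm steel post; fixed to the pan and turning with it. Origin: the centre of the bar, on the axis, 80 mm above the bench (bar from 66 to 94 mm). Its y lies along the bar; its -x points towards the red mark. Grasp it from above across its 14 mm.
- turntable (a joint): Angle of the carousel in rad, growing counter-clockwise seen from above; 0 (or any whole turn) when the red mark is at the yellow pointer. It turns freely either way without stops and stays where it is left; turning takes about 0.06 N m.
- jar: Clear jar with a red screw lid, 65 mm across, 99 mm tall; loose bystander. Origin: centre of its underside.
- tape: Dark tape measure, 36 x 72 x 62 mm; loose bystander. Origin: centre of its underside.
- sanding_block: Cork sanding block, 66 x 110 x 31 mm; loose bystander. Origin: centre of its underside.
Mind the look-alikes: they are no part of the job. What is shaped like the block_light but orange is not meant.

How it is judged:
By the outcome, as a careful person would: the job done as asked, in the order asked, and still so for the second after the job is handed in, while the arm keeps its last pose, push and grip.
It also fails if it takes over 72 s, if anything falls off the work surface, if the arm or the gripper's body presses on something with over 40 N, if the wrist force passes 120 N, or if a joint passes its speed limit or range.

## Working session

There is one attempt and no reset: what is moved stays moved. The work goes in short steps, Python scripts to look and compute and a shell command to move; the robot and the scene stay as the last step left them, time stands still between calls to the robot, and variables do not carry over. Pictures are saved under pics/ and viewed, about 8 in all and at most 12, crops included, and the job is handed in when it is done.

```bash
mkdir -p pics; cat > h.py <<'E'
import numpy as np, cv2, json
from workcell import sense, camera, job, find_in
from scipy.spatial.transform import Rotation as Rn
def save(n,c): cv2.imwrite(f'pics/{n}.png',c['color'][:,:,::-1])
def ray(c,uv):
    p=cv2.undistortPoints(np.array(uv,float).reshape(-1,1,2),np.array(c['camera_matrix']),np.array(c['distortion'])).reshape(-1,2)
    d=np.c_[p,np.ones(len(p))]@np.array(c['R']); o=-np.array(c['R']).T@np.array(c['t'])
    return o,d
def toz(c,uv,z):
    o,d=ray(c,uv); return o+d*((z-o[2])/d[:,2])[:,None]
def proj(c,X):
    return cv2.projectPoints(np.array(X,float).reshape(-1,1,3),cv2.Rodrigues(np.array(c['R']))[0],np.array(c['t'],float),np.array(c['camera_matrix']),np.array(c['distortion']))[0].reshape(-1,2)
def plan(xyz,jaw=None):
    """rows shift for TCP target; jaw = world direction angle (rad) of tool z"""
    s=sense();R=Rn.from_quat(s['eef_rot']).as_matrix()
    d=R.T@(np.array(xyz)-s['ee_pos'])*1000
    out=dict(lin=np.round(d,1).tolist())
    if jaw is not None:
        v=R.T@[np.cos(jaw),np.sin(jaw),0]; y=np.arctan2(v[0],v[2]); y=(y+np.pi/2)%np.pi-np.pi/2
        out['yaw']=round(y,3)
    return out
def st():
    s=sense();R=Rn.from_quat(s['eef_rot']).as_matrix()
    print(round(s['t'],2),np.round(s['ee_pos'],4),'jaw',np.round(R[:,2],3),'fing',np.round(R[:,1],3),'F',np.round(s['contact_force'],1),'M',np.round(s['moment'],2),'w',round(s['grip_width'],4),'q',np.round(s['joint_positions'],2))
E
python3 - <<'E'
from h import *
st()
for n in ['top','side','wrist']:
    c=camera(n);save(n+'0',c);print(n,np.round(-np.array(c['R']).T@np.array(c['t']),3),c['camera_matrix'][0][0])
    for l in ['block_light','block_dark','catch_tray','carousel_foot','handle_bar','red_mark','jar','tape','sanding_block']:
        print(l,[(np.round(d['bbox']).astype(int).tolist(),round(d['p'],2)) for d in find_in(c,l)][:3])
E
```

```text
0.0 [0.1718 0.6262 0.2134] jaw [ 0.265  0.964 -0.002] fing [-0.001 -0.002 -1.   ] F [0.5 1.3 0. ] M [-0.02  0.01  0.02] w 0.0949 q [ 1.22  0.12  1.65  0.    1.37 -0.08]
top [ 0.27  -0.252  0.978] 490.84131369501455
block_light [([340, 374, 381, 392], 0.94), ([380, 215, 420, 233], 0.64)]
block_dark [([391, 252, 425, 276], 0.58)]
catch_tray [([369, 190, 442, 303], 0.88)]
carousel_foot [([170, 138, 312, 290], 0.64)]
handle_bar [([230, 176, 246, 212], 0.58), ([317, 297, 350, 332], 0.46), ([173, 135, 308, 272], 0.3)]
red_mark [([175, 139, 309, 272], 0.63)]
jar [([333, 93, 367, 146], 0.76)]
tape [([314, 298, 351, 330], 0.62)]
sanding_block [([377, 312, 433, 352], 0.79)]
side [0.384 0.646 0.685] 528.9437615690706
block_light [([423, 247, 446, 274], 0.58), ([287, 218, 307, 248], 0.51)]
block_dark [([323, 220, 337, 243], 0.6)]
catch_tray [([269, 217, 364, 257], 0.57)]
carousel_foot [([186, 267, 353, 378], 0.59)]
handle_bar [([240, 288, 284, 309], 0.9)]
red_mark [([190, 271, 339, 380], 0.89)]
jar [([182, 215, 213, 272], 0.76)]
tape [([358, 250, 392, 285], 0.73)]
sanding_block [([371, 219, 399, 255], 0.75)]
wrist [0.094 0.648 0.384] 347.40921372487765
block_light []
block_dark []
catch_tray []
carousel_foot []
handle_bar []
red_mark []
jar []
tape []
sanding_block []
```

View pics/top0.png

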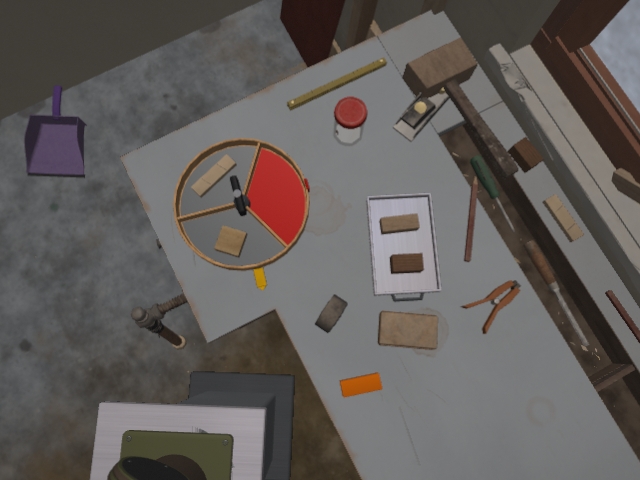

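View pics/side0.png

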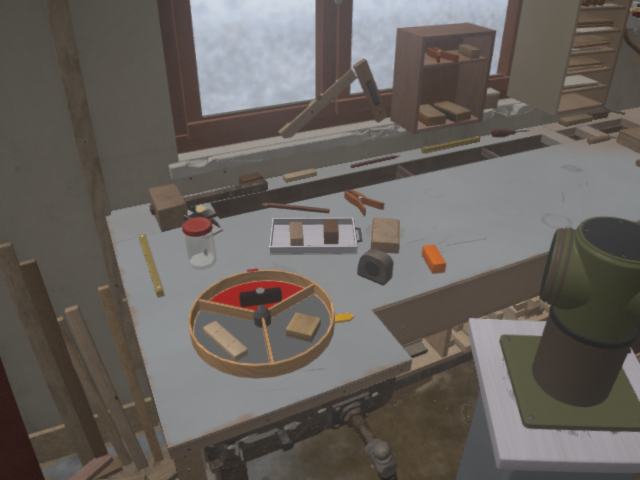

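Top view: tray at (403,247) with the light block at (400,224) and the dark one at (407,263). Carousel is centred near (240,205), with the red bin facing right and its mark at (307,186). The yellow pointer is at (261,277), and the orange look-alike at (361,384).

```bash
cat > m.py <<'E'
from h import *
def mask(c,name,lo,hi,box):
    hsv=cv2.cvtColor(c['color'],cv2.COLOR_RGB2HSV); m=cv2.inRange(hsv,lo,hi)
    z=np.zeros_like(m);l,t,r,b=box;z[t:b,l:r]=m[t:b,l:r]
    n,L,S,_=cv2.connectedComponentsWithStats(z); 
    if n<2: return None
    i=1+S[1:,4].argmax(); return (L==i).astype(np.uint8)
def rect(c,m,z):
    cn=max(cv2.findContours(m,0,cv2.CHAIN_APPROX_NONE)[0],key=len).reshape(-1,2)
    X=toz(c,cn,z)[:,:2].astype(np.float32)
    (x,y),(w,h),a=cv2.minAreaRect(X*1000); 
    if w>h: L,W,a=w,h,a
    else: L,W,a=h,w,a+90
    return np.round([x,y,L,W,a%180],1)
E
python3 - <<'E'
from m import *
c=camera('top')
hsv=cv2.cvtColor(c['color'],cv2.COLOR_RGB2HSV)
for n,p in dict(light=(400,222),dark=(406,262),tray=(390,243),yel=(261,277),handle=(239,190),bench=(450,250),red=(275,180),rim=(176,215),side=(400,230)).items(): print(n,hsv[p[1],p[0]])
print('axes px', proj(c,[[0,0,0],[.5,0,0],[.5,.1,0],[.5,.2,0]]).round())
print(c['distortion'])
im=c['color'][120:310,160:450,::-1]
cv2.imwrite('pics/crop.png',cv2.resize(im,None,fx=2.75,fy=2.75,interpolation=cv2.INTER_CUBIC))
print('light',rect(c,mask(c,'l',(5,60,60),(25,255,255),(372,210,432,238)),.029))
print('dark',rect(c,mask(c,'d',(0,60,20),(25,255,255),(372,245,432,282)),.037))
print('tray base bb', toz(c,[[369,195],[431,194],[440,292],[374,295]],.02).round(3))
y=mask(c,'y',(20,150,120),(32,255,255),(240,262,280,300)); print('pointer',rect(c,y,.007))
print('red floor',rect(c,mask(c,'r',(0,180,80),(6,255,255),(240,140,305,255)),.02))
E
```

```text
light [ 15  87 120]
dark [ 12 117  85]
tray [129  14 180]
yel [ 22 241 182]
handle [128  10 101]
bench [105   4 128]
red [  1 193 172]
rim [ 16 123 120]
side [15 81 63]
axes px [[174. 490.]
 [198. 227.]
 [149. 225.]
 [101. 223.]]
[-0.00633917  0.          0.          0.          0.        ]
light [ 515.4 -408.2   75.1   32.3   98.6]
dark [ 434.4 -420.6   62.4   35.4   92.2]
tray base bb [[ 0.575 -0.348  0.02 ]
 [ 0.582 -0.475  0.02 ]
 [ 0.382 -0.49   0.02 ]
 [ 0.372 -0.361  0.02 ]]
pointer [ 397.4 -135.    44.    18.5   15.8]
red floor [ 571.6 -159.8  180.2  119.4   47.7]
```

View pics/crop.png

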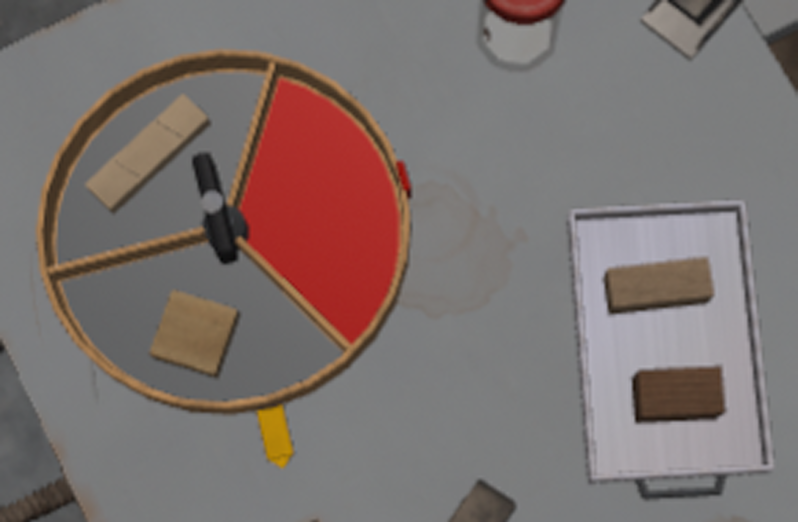

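```bash
python3 - <<'E'
from m import *
from scipy.optimize import least_squares
c=camera('top'); s=camera('side')
def cr(u,v): return [160+(u+.5)/2.75-.5,120+(v+.5)/2.75-.5]
print('light top',rect(c,mask(c,'l',(5,50,90),(25,255,255),(372,210,432,238)),.029))
print('dark top',rect(c,mask(c,'d',(0,60,65),(25,255,255),(372,245,432,282)),.037))
w=mask(c,'w',(9,70,60),(24,255,255),(165,130,318,280))
cn=cv2.convexHull(max(cv2.findContours(w,0,cv2.CHAIN_APPROX_NONE)[0],key=len)).reshape(-1,2).astype(float)
X=toz(c,cn,.045)[:,:2]
f=least_squares(lambda p:np.hypot(*(X-p[:2]).T)-p[2],[.53,-.2,.135],loss='soft_l1',f_scale=.001); print('circle top',f.x.round(4),np.abs(f.fun).mean())
w=mask(s,'w',(5,70,60),(24,255,255),(180,260,350,385))
cn=cv2.convexHull(max(cv2.findContours(w,0,cv2.CHAIN_APPROX_NONE)[0],key=len)).reshape(-1,2).astype(float)
X=toz(s,cn,.045)[:,:2]
f2=least_squares(lambda p:np.hypot(*(X-p[:2]).T)-p[2],[.53,-.2,.135],loss='soft_l1',f_scale=.001); print('circle side',f2.x.round(4))
C=f.x[:2]
print('handle ctr',toz(c,[cr(212,203)],.094).round(4), 'ends',toz(c,[cr(202,155),cr(232,262)],.094).round(4))
bar=toz(c,[cr(201,155),cr(229,262)],.094); d=bar[1]-bar[0]; print('bar len',np.linalg.norm(d),'ang',np.degrees(np.arctan2(d[1],d[0])))
red=mask(c,'r',(0,150,60),(8,255,255),(300,170,318,200)); ij=np.argwhere(red)[:,::-1]; print(ij.min(0),ij.max(0))
M=toz(c,[ij.mean(0)],.04)[0]; a=np.degrees(np.arctan2(*(M[:2]-C)[::-1])); print('mark',M,a,np.hypot(*(M[:2]-C)))
for u in [(272,65),(47,272),(350,348)]:
    P=toz(c,[cr(*u)],.043)[0][:2]-C; print('wall',np.degrees(np.arctan2(P[1],P[0])),np.hypot(*P))
y=mask(c,'y',(18,150,100),(34,255,255),(240,255,280,300)); ij=np.argwhere(y)[:,::-1]
P=toz(c,[ij.mean(0)],.007)[0][:2]-C; print('pointer ang',np.degrees(np.arctan2(P[1],P[0])),np.hypot(*P), rect(c,y,.007))
tip=toz(c,[cr(281,467)],.007)[0][:2]-C; print('tip',np.degrees(np.arctan2(tip[1],tip[0])),np.hypot(*tip))
print(rect(s,mask(s,'y',(18,150,100),(34,255,255),(325,305,365,330)),.007))
np.save('C.npy',C)
E
```

```text
light top [ 517.7 -409.1   73.2   27.9   98.9]
dark top [ 436.5 -422.5   58.4   31.5   92.2]
circle top [ 0.5443 -0.0928  0.1346] 0.0016497274125303694
circle side [ 0.5378 -0.0792  0.1452]
handle ctr [[ 0.5449 -0.0922  0.094 ]] ends [[ 0.5791 -0.0828  0.094 ]
 [ 0.5038 -0.1087  0.094 ]]
bar len 0.07932259434754475 ang -161.9683579524812
[300 181] [305 199]
mark [ 0.56887403 -0.21177859  0.04      ] -78.33777350534001 0.12151974945223187
wall -12.166531408124067 0.127452345289595
wall 107.61745196651776 0.13026202496847158
wall -132.2905730607234 0.1287992890657067
pointer ang -163.9227901564993 0.15121245029113964 [ 397.7 -135.    43.5   18.6   16.3]
tip -164.27281771021902 0.17526622026797897
[ 395.3 -133.3   36.4   18.6   16.6]
```

```bash
python3 - <<'E'
from h import *
print(plan([.5175,-.409,.13],np.radians(8.8)))
E
```

```text
{'lin': [607.2, 84.7, -907.5], 'yaw': np.float64(1.149)}
```

```bash
python3 -m jog '{"linear":[[200,0,-300],[300,0,-450],[400,0,-600],[500,0,-750],[607,85,-907],[607,85,-907],[607,85,-907],[607,85,-907]],"yaw":[0.18,0.36,0.54,0.72,0.9,1.08,1.149,1.149],"claw":[0.37,0.37,0.37,0.37,0.37,0.37,0.37,0.37]}' 20
python3 - <<'E'
from h import *
st();print(plan([.5175,-.409,.13],np.radians(8.8)))
E
```

```text
t: 2.65
ee_pos: [0.3298, 0.1519, 0.1897]
eef_rot: [-0.537, 0.46, -0.46, 0.538]
contact_force: [0.8, 0.4, 0.9]
grip_width: 0.0603
2.65 [0.3298 0.1519 0.1897] jaw [0.988 0.154 0.002] fing [ 0.002  0.    -1.   ] F [0.8 0.4 0.9] M [-0.07 -0.01  0.04] w 0.0603 q [ 0.28 -0.57  2.27 -0.    1.44  0.13]
{'lin': [583.1, 59.8, 99.0], 'yaw': np.float64(0.001)}
```

```bash
python3 -m jog '{"linear":[[583,20,99],[583,20,99],[583,20,99],[583,20,99],[583,20,99],[583,20,99],[583,40,99],[583,60,99]],"yaw":[0,0,0,0,0,0,0,0],"claw":[0.37,0.37,0.37,0.37,0.37,0.37,0.37,0.37]}'
python3 -m jog '{"linear":[[0,0,0]],"yaw":[0],"claw":[0.37]}' >/dev/null
python3 - <<'E'
from m import *
st();print(plan([.5175,-.409,.13],np.radians(8.8)))
c=camera('wrist');save('w1',c)
for l in ['block_light','block_dark']: print(l,[(np.round(d['bbox']).astype(int).tolist(),round(d['p'],2)) for d in find_in(c,l)][:3])
print(proj(c,[[.5175,-.409,.029],[.436,-.422,.037]]))
E
```

```text
t: 3.65
ee_pos: [0.4881, -0.3209, 0.1548]
eef_rot: [-0.536, 0.459, -0.461, 0.538]
contact_force: [0.7, 0.9, 0.4]
grip_width: 0.0598
3.77 [ 0.4875 -0.3235  0.152 ] jaw [0.989 0.15  0.001] fing [ 0.     0.002 -1.   ] F [-0.1 -0.   0.8] M [-0.11  0.04 -0.02] w 0.0598 q [-0.68  0.03  1.86  0.    1.25 -0.83]
{'lin': [89.1, 21.9, 16.8], 'yaw': np.float64(-0.003)}
block_light [([5, 151, 51, 242], 0.93), ([324, 272, 351, 334], 0.89)]
block_dark [([237, 285, 272, 332], 0.79)]
[[336.32464201 318.33629263]
 [247.91747804 323.25738582]]
```

```bash
python3 -m jog '{"linear":[[89,22,17],[89,22,17],[89,22,17],[89,22,17]],"yaw":[0,0,0,0],"claw":[0.37,0.37,0.37,0.37]}'
python3 - <<'E'
from m import *
st();print(plan([.5175,-.409,.007],np.radians(8.8)))
c=camera('wrist');save('w2',c)
for l in ['block_light','block_dark']: print(l,[(np.round(d['bbox']).astype(int).tolist(),round(d['p'],2)) for d in find_in(c,l)][:3])
print(proj(c,[[.5175,-.409,.029],[.436,-.422,.037],[.5175,-.409,.003]]))
E
```

```text
t: 4.42
ee_pos: [0.5187, -0.4043, 0.1343]
eef_rot: [-0.536, 0.458, -0.461, 0.538]
contact_force: [0.3, 0.2, 0.1]
grip_width: 0.0602
4.42 [ 0.5187 -0.4043  0.1343] jaw [0.988 0.154 0.005] fing [ 0.005 -0.001 -1.   ] F [0.3 0.2 0.1] M [-0.08  0.06 -0.03] w 0.0602 q [-0.74  0.2   1.71  0.    1.23 -0.9 ]
{'lin': [4.3, 127.3, -2.5], 'yaw': np.float64(0.001)}
block_light [([301, 191, 334, 283], 0.56)]
block_dark [([196, 201, 245, 280], 0.83)]
[[315.86769119 238.29638689]
 [213.84585185 241.67944643]
 [315.90751853 229.76830775]]
```

View pics/w2.png

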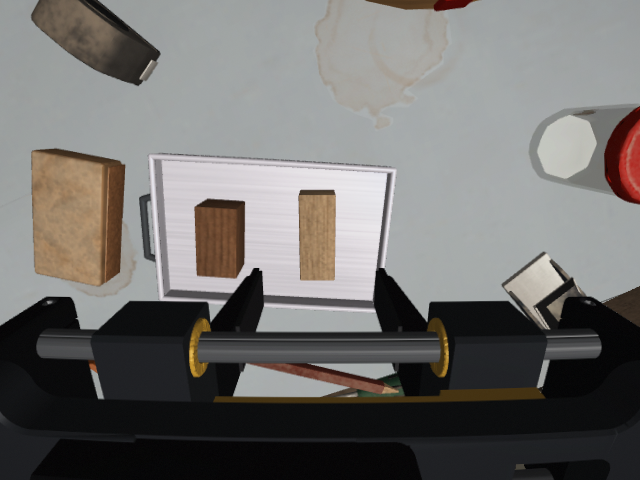

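Wrist view: light block top centre is at about (317,237), against a predicted (316,238). The dark top is at about (217,240), against a predicted 214, so I shift dark x by about 2 mm. Descending on the light block.

```bash
python3 -m jog '{"linear":[[4,50,-2],[4,100,-2],[4,120,-2],[4,127.3,-2],[4,127.3,-2],[4,127.3,-2]],"yaw":[0,0,0,0,0,0],"claw":[0.37,0.37,0.37,0.37,0.37,0.37]}'
python3 -c "
from h import *
st();print(plan([.5175,-.409,.007],np.radians(8.8)))"
```

```text
t: 5.32
ee_pos: [0.5192, -0.4101, 0.0093]
eef_rot: [-0.536, 0.457, -0.463, 0.538]
contact_force: [-0.4, -0.2, -0.5]
grip_width: 0.0601
5.33 [ 0.5192 -0.4101  0.0093] jaw [0.988 0.154 0.007] fing [ 0.008 -0.004 -1.   ] F [-0.4 -0.2 -0.5] M [-0.06 -0.01 -0.01] w 0.0601 q [-0.75  0.34  1.76  0.    1.03 -0.91]
{'lin': [-1.4, 2.3, -1.6], 'yaw': np.float64(0.001)}
```

```bash
python3 -m jog '{"linear":[[-1.4,2,-1.6],[-1.4,2,-1.6],[-1.4,2,-1.6],[-1.4,2,-1.6],[-1.4,2,-1.6],[-1.4,-60,-1.6],[-1.4,-120,-1.6],[-1.4,-120,-1.6]],"yaw":[0,0,0,0,0,0,0,0],"claw":[0.37,0.8,0.8,0.8,0.8,0.8,0.8,0.8]}' 20
python3 -c "
from h import *
st();print(plan([.5944,-.1563,.125],np.radians(17.8)))"
```

```text
t: 6.32
ee_pos: [0.5197, -0.4115, 0.137]
eef_rot: [-0.537, 0.452, -0.467, 0.538]
contact_force: [0.1, 0.1, -0.2]
grip_width: 0.0296
6.33 [ 0.5197 -0.4115  0.137 ] jaw [0.988 0.155 0.015] fing [ 0.017 -0.013 -1.   ] F [ 0.1  0.1 -0.2] M [-0.13  0.05 -0.  ] w 0.0296 q [-0.75  0.2   1.7   0.    1.22 -0.91]
{'lin': [-240.7, 10.1, 113.0], 'yaw': np.float64(-0.156)}
```

```bash
python3 -m jog '{"linear":[[-60,0,28],[-120,0,56],[-180,5,84],[-241,10,113],[-241,10,113],[-241,10,113],[-241,10,113],[-241,10,113]],"yaw":[-0.1,-0.156,-0.156,-0.156,-0.156,-0.156,-0.156,-0.156],"claw":[0.8,0.8,0.8,0.8,0.8,0.8,0.8,0.8]}'
python3 -c "
from h import *
st();print(plan([.5944,-.1563,.026],np.radians(17.8)))"
```

```text
t: 7.32
ee_pos: [0.5941, -0.1576, 0.1252]
eef_rot: [0.571, -0.41, 0.425, -0.571]
contact_force: [-0.5, -0.5, -0.9]
grip_width: 0.0301
7.33 [ 0.5941 -0.1576  0.1252] jaw [0.953 0.304 0.012] fing [ 0.017 -0.013 -1.   ] F [-0.5 -0.5 -0.9] M [-0.08  0.05 -0.  ] w 0.0301 q [-0.34  0.11  1.83 -0.01  1.19 -0.65]
{'lin': [-2.9, 99.1, -0.5], 'yaw': np.float64(-0.002)}
```

```bash
python3 -m jog '{"linear":[[-2,50,-0.5],[-2.9,85,-0.5],[-2.9,97,-0.5],[-2.9,99,-0.5],[-2.9,99.5,-0.5],[-2.9,99.5,-0.5]],"yaw":[0,0,0,0,0,0],"claw":[0.8,0.8,0.8,0.8,0.8,0.8]}'
python3 -c "
from h import *
st()"
```

```text
t: 8.07
ee_pos: [0.5956, -0.1568, 0.0274]
eef_rot: [-0.571, 0.409, -0.426, 0.571]
contact_force: [0.7, 0.5, -0.4]
grip_width: 0.0296
8.07 [ 0.5956 -0.1568  0.0274] jaw [0.953 0.304 0.015] fing [ 0.02  -0.014 -1.   ] F [ 0.7  0.5 -0.4] M [-0.05  0.05 -0.01] w 0.0296 q [-0.34  0.22  1.88 -0.01  1.02 -0.65]
```

```bash
python3 -m jog '{"linear":[[0,2,0],[0,3,0],[0,3,0],[0,3,0]],"yaw":[0,0,0,0],"claw":[0.8,0.8,0.8,0.8]}'
python3 -c "
from h import *
st()"
```

```text
t: 8.57
ee_pos: [0.596, -0.1569, 0.0248]
eef_rot: [-0.571, 0.408, -0.426, 0.571]
contact_force: [-0.5, 0.5, 0.7]
grip_width: 0.0301
8.57 [ 0.596  -0.1569  0.0248] jaw [0.953 0.304 0.015] fing [ 0.021 -0.014 -1.   ] F [-0.5  0.5  0.7] M [-0.03 -0.02  0.01] w 0.0301 q [-0.34  0.22  1.88 -0.01  1.01 -0.65]
```

Near the floor. Releasing and lifting, then on to the dark block.

```bash
python3 -m jog '{"linear":[[0,0.5,0],[0,0.5,0],[0,0.5,0],[0,0.5,0],[0,-60,0],[0,-120,0],[0,-120,0],[0,-120,0]],"yaw":[0,0,0,0,0,0,0,0],"claw":[0.52,0.52,0.52,0.52,0.52,0.45,0.37,0.37]}'
python3 -c "
from h import *
st();print(plan([.438,-.422,.14],np.radians(2.2)))"
```

```text
t: 9.57
ee_pos: [0.5933, -0.1551, 0.1446]
eef_rot: [-0.571, 0.408, -0.426, 0.571]
contact_force: [-0.2, -0.0, -0.7]
grip_width: 0.0595
9.57 [ 0.5933 -0.1551  0.1446] jaw [0.952 0.304 0.015] fing [ 0.021 -0.014 -1.   ] F [-0.2 -0.  -0.7] M [-0.07  0.12  0.  ] w 0.0595 q [-0.34  0.08  1.82 -0.01  1.22 -0.65]
{'lin': [206.9, 5.1, -229.2], 'yaw': np.float64(0.27)}
```

```bash
python3 -m jog '{"linear":[[50,0,-57],[100,0,-114],[150,0,-171],[207,5,-229],[207,5,-229],[207,5,-229],[207,5,-229],[207,5,-229]],"yaw":[0.15,0.27,0.27,0.27,0.27,0.27,0.27,0.27],"claw":[0.37,0.37,0.37,0.37,0.37,0.37,0.37,0.37]}'
python3 - <<'E'
from m import *
st();
c=camera('wrist');save('w3',c)
m=mask(c,'d',(0,60,20),(25,255,255),(200,130,420,300)); ij=np.argwhere(m)[:,::-1]; print(ij.min(0),ij.max(0))
hsv=cv2.cvtColor(c['color'],cv2.COLOR_RGB2HSV)
for l in ['block_dark']: print(l,[(np.round(d['bbox']).astype(int).tolist(),round(d['p'],2)) for d in find_in(c,l)][:3])
print(rect(c,m,.037),proj(c,[[.438,-.422,.037]]));print(plan([.438,-.422,.009],np.radians(2.2)))
t=camera('top');save('t2',t)
E
```

```text
t: 10.58
ee_pos: [0.4386, -0.4205, 0.1391]
eef_rot: [-0.508, 0.482, -0.498, 0.512]
contact_force: [0.6, -0.2, -0.1]
grip_width: 0.0599
10.57 [ 0.4386 -0.4205  0.1391] jaw [0.999 0.041 0.019] fing [ 0.02  -0.012 -1.   ] F [ 0.6 -0.2 -0.1] M [-0.11  0.09 -0.02] w 0.0599 q [-0.86  0.08  1.83  0.01  1.21 -0.9 ]
[292 193] [336 270]
block_dark [([293, 193, 333, 272], 0.95)]
[ 436.9 -420.2   64.7   33.6   94.9] [[315.53470462 234.45139109]]
{'lin': [-0.6, 130.8, -3.5], 'yaw': np.float64(0.002)}
```

View pics/w3.png

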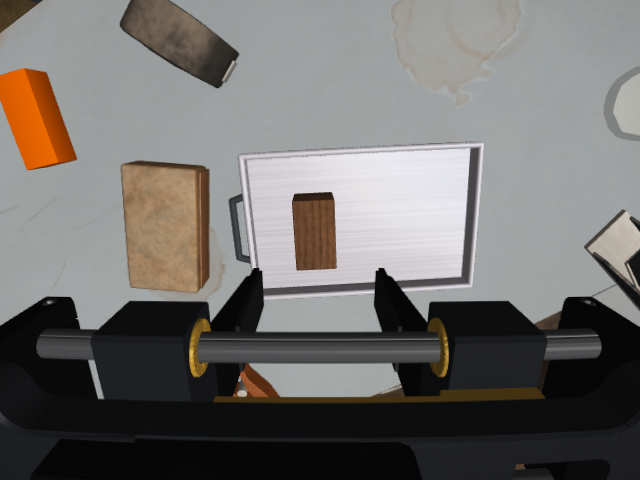

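View pics/t2.png

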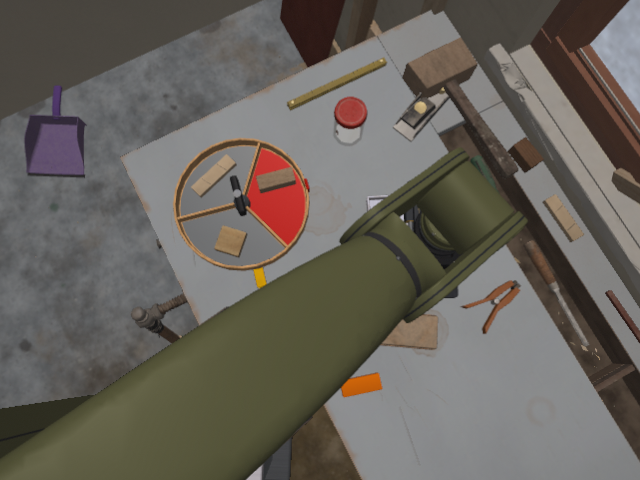

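The light block lies flat at (276,181) in the red bin and the carousel has not turned. The dark block is centred at about (314,236) in the wrist view, matching the prediction. Descending and gripping in one call, since the xy error is under 2 mm.

```bash
python3 -m jog '{"linear":[[-0.6,50,-3.5],[-0.6,100,-3.5],[-0.6,125,-3.5],[-0.6,130,-3.5],[-0.6,131,-3.5],[-0.6,131,-3.5]],"yaw":[0,0,0,0,0,0],"claw":[0.42,0.42,0.42,0.42,0.42,0.42]}'
python3 -c "
from h import *
st()"
```

```text
t: 11.48
ee_pos: [0.4392, -0.4232, 0.0109]
eef_rot: [-0.509, 0.48, -0.499, 0.512]
contact_force: [-0.7, -0.1, 0.7]
grip_width: 0.0551
11.47 [ 0.4392 -0.4232  0.0109] jaw [0.999 0.041 0.022] fing [ 0.023 -0.016 -1.   ] F [-0.7 -0.1  0.7] M [-0.08  0.06 -0.01] w 0.0551 q [-0.86  0.23  1.9   0.01  0.99 -0.9 ]
```

```bash
python3 -m jog '{"linear":[[-1,1,-1],[-1,1,-1],[-1,1,-1],[-1,1,-1],[-1,-60,-1],[-1,-120,-1],[-1,-120,-1],[-1,-120,-1]],"yaw":[0,0,0,0,0,0,0,0],"claw":[0.8,0.8,0.8,0.8,0.8,0.8,0.8,0.8]}' 20
python3 -c "
from h import *
st();print(plan([.5411,-.1735,.125],np.radians(17.8)))"
```

```text
t: 12.48
ee_pos: [0.4351, -0.4199, 0.1301]
eef_rot: [-0.509, 0.48, -0.499, 0.512]
contact_force: [-0.3, 0.6, -2.2]
grip_width: 0.0345
12.47 [ 0.4351 -0.4199  0.1301] jaw [0.999 0.041 0.021] fing [ 0.022 -0.015 -1.   ] F [-0.3  0.6 -2.2] M [-0.13  0.09  0.04] w 0.0345 q [-0.86  0.08  1.85  0.01  1.19 -0.9 ]
{'lin': [-241.9, 3.6, 116.0], 'yaw': np.float64(-0.27)}
```

```bash
python3 -m jog '{"linear":[[-60,0,29],[-120,0,58],[-180,0,87],[-242,0,116],[-242,3,116],[-242,3,116],[-242,3,116],[-242,3,116]],"yaw":[-0.15,-0.27,-0.27,-0.27,-0.27,-0.27,-0.27,-0.27],"claw":[0.8,0.8,0.8,0.8,0.8,0.8,0.8,0.8]}'
python3 -c "
from h import *
st();print(plan([.5411,-.1735,.0275],np.radians(17.8)))"
```

```text
t: 13.48
ee_pos: [0.5406, -0.1749, 0.1254]
eef_rot: [-0.571, 0.408, -0.426, 0.571]
contact_force: [-0.2, 0.2, -0.5]
grip_width: 0.0344
13.47 [ 0.5406 -0.1749  0.1254] jaw [0.952 0.304 0.016] fing [ 0.022 -0.016 -1.   ] F [-0.2  0.2 -0.5] M [-0.09  0.08  0.  ] w 0.0344 q [-0.4   0.    1.93 -0.01  1.18 -0.71]
{'lin': [-3.2, 97.9, -0.7], 'yaw': np.float64(-0.002)}
```

```bash
python3 -m jog '{"linear":[[-2,50,-0.7],[-3,85,-0.7],[-3,96,-0.7],[-3,99,-0.7],[-3,100,-0.7],[-3,100,-0.7],[-3,100,-0.7]],"yaw":[0,0,0,0,0,0,0],"claw":[0.8,0.8,0.8,0.8,0.8,0.8,0.8]}'
python3 -c "
from h import *
st()"
```

```text
t: 14.35
ee_pos: [0.5423, -0.1749, 0.0271]
eef_rot: [0.571, -0.406, 0.428, -0.571]
contact_force: [-1.5, -3.6, 5.6]
grip_width: 0.0343
14.35 [ 0.5423 -0.1749  0.0271] jaw [0.952 0.304 0.018] fing [ 0.024 -0.018 -1.   ] F [-1.5 -3.6  5.6] M [-0.54  0.42  0.05] w 0.0343 q [-0.4   0.12  1.99 -0.01  1.   -0.71]
```

Contact (5.6 N). Release and lift; look.

```bash
python3 -m jog '{"linear":[[0,0,0],[0,0,0],[0,0,0],[0,0,0],[0,-60,0],[0,-120,0],[0,-120,0],[0,-120,0]],"yaw":[0,0,0,0,0,0,0,0],"claw":[0.5,0.5,0.5,0.5,0.5,0.5,0.5,0.5]}'
python3 - <<'E'
from m import *
st();s=camera('side');save('s3',s);c=camera('wrist');save('w4',c)
print(plan([.5445,-.0925,.15],np.radians(107.8)))
im=np.hstack([cv2.resize(s['color'][250:400,170:370],(400,300)),cv2.resize(c['color'],(400,300))])
cv2.imwrite('pics/both.png',im[:,:,::-1])
E
```

```text
t: 15.35
ee_pos: [0.5392, -0.1726, 0.1468]
eef_rot: [0.571, -0.406, 0.428, -0.571]
contact_force: [0.1, 1.0, -0.6]
grip_width: 0.0477
15.35 [ 0.5392 -0.1726  0.1468] jaw [0.952 0.305 0.018] fing [ 0.024 -0.018 -1.   ] F [ 0.1  1.  -0.6] M [-0.05  0.06 -0.04] w 0.0477 q [-0.4  -0.03  1.92 -0.01  1.22 -0.71]
{'lin': [-73.9, -6.3, 30.4], 'yaw': np.float64(1.57)}
```

View pics/both.png

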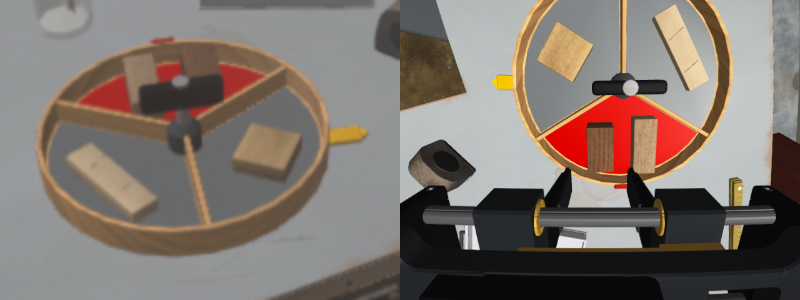

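Both blocks lie flat side by side in the red bin. The handle is at (630,87) of the composite. Now to the handle.

```bash
python3 -m jog '{"linear":[[-20,-6,8],[-40,-6,16],[-60,-6,24],[-74,-6,30],[-74,-6,30],[-74,-6,30],[-74,-6,30],[-74,-6,30]],"yaw":[-0.18,-0.36,-0.54,-0.72,-0.9,-1.08,-1.26,-1.44],"claw":[0.5,0.5,0.5,0.5,0.5,0.5,0.5,0.5]}'
python3 -c "
from h import *
st();print(plan([.5445,-.0925,.061],np.radians(107.8)))"
```

```text
t: 16.45
ee_pos: [0.5429, -0.0921, 0.1472]
eef_rot: [0.71, 0.071, -0.06, -0.698]
contact_force: [0.3, 0.2, 0.7]
grip_width: 0.0477
16.45 [ 0.5429 -0.0921  0.1472] jaw [-0.183  0.983 -0.018] fing [ 0.017 -0.015 -1.   ] F [0.3 0.2 0.7] M [0.01 0.06 0.01] w 0.0477 q [-0.26 -0.06  1.95 -0.01  1.23 -2.01]
{'lin': [0.3, 86.2, 0.9], 'yaw': np.float64(-0.126)}
```

```bash
python3 -m jog '{"linear":[[0,0,1],[0,30,1],[0,60,1],[0,82,1],[0,86,1],[0,86,1],[0,86,1]],"yaw":[-0.126,-0.126,-0.126,-0.126,-0.126,-0.126,-0.126],"claw":[0.5,0.5,0.5,0.5,0.5,0.5,0.5]}'
python3 -m jog '{"linear":[[0,0,0],[0,0,0],[0,0,0],[0,0,0],[0,0,0],[0,0,0]],"yaw":[0,0,0,0,0,0],"claw":[1,1,1,1,1,1]}' 25
python3 - <<'E'
from m import *
st();t=camera('top');save('t5',t)
C=np.load('C.npy')
print(plan([*C,.061],np.radians(107.8)))
E
```

```text
t: 17.32
ee_pos: [0.5448, -0.0926, 0.0621]
eef_rot: [0.705, 0.115, -0.104, -0.692]
contact_force: [0.6, -0.6, 0.3]
grip_width: 0.0474
t: 18.08
ee_pos: [0.5448, -0.0924, 0.0623]
eef_rot: [0.705, 0.115, -0.104, -0.692]
contact_force: [-1.4, -0.8, 2.3]
grip_width: 0.0143
18.07 [ 0.5448 -0.0924  0.0623] jaw [-0.305  0.952 -0.02 ] fing [ 0.018 -0.015 -1.   ] F [-1.4 -0.8  2.3] M [ 0.79  0.23 -0.06] w 0.0143 q [-0.26  0.04  2.01 -0.01  1.07 -2.14]
{'lin': [-0.5, 1.2, -0.2], 'yaw': np.float64(-0.0)}
```

```bash
python3 -m jog '{"linear":[[0,0,0],[0,0,0],[0,0,0],[0,0,0],[0,0,0],[0,0,0],[0,0,0],[0,0,0]],"yaw":[0.1,0.22,0.34,0.46,0.58,0.70,0.8,0.8],"claw":[1,1,1,1,1,1,1,1]}'
python3 -c "
from h import *
st();print(plan([*np.load('C.npy'),.061],np.radians(16)))"
```

```text
t: 19.12
ee_pos: [0.545, -0.0915, 0.0623]
eef_rot: [0.689, -0.164, 0.179, -0.683]
contact_force: [0.3, 5.7, 1.0]
grip_width: 0.0139
19.12 [ 0.545  -0.0915  0.0623] jaw [ 0.47   0.883 -0.003] fing [ 0.019 -0.013 -1.   ] F [0.3 5.7 1. ] M [ 1.16 -0.05 -0.05] w 0.0139 q [-0.26  0.04  2.01 -0.01  1.07 -1.34]
{'lin': [-0.0, 1.3, -1.4], 'yaw': np.float64(0.803)}
```

```bash
python3 -m jog '{"linear":[[0,0,-0.5],[0,0,-0.5],[0,0,-0.5],[0,0,-0.5],[0,0,-0.5],[0,0,-0.5],[0,0,-0.5],[0,0,-0.5]],"yaw":[0.12,0.24,0.36,0.48,0.60,0.70,0.76,0.76],"claw":[1,1,1,1,1,1,1,1]}'
python3 - <<'E'
from m import *
st();s=camera('side');save('s6',s);c=camera('wrist');save('w6',c);t=camera('top');save('t6',t)
cv2.imwrite('pics/b6.png',np.hstack([cv2.resize(s['color'][240:390,170:370],(400,300),interpolation=2),cv2.resize(t['color'][110:310,140:340],(400,300*1),interpolation=2)])[:,:,::-1])
cv2.imwrite('pics/w6.png',c['color'][:,:,::-1])
E
```

```text
t: 20.12
ee_pos: [0.5457, -0.0909, 0.0622]
eef_rot: [-0.573, 0.404, -0.421, 0.575]
contact_force: [4.3, 7.8, -1.8]
grip_width: 0.0141
20.12 [ 0.5457 -0.0909  0.0622] jaw [0.948 0.319 0.016] fing [ 0.021 -0.012 -1.   ] F [ 4.3  7.8 -1.8] M [ 0.75 -0.22  0.05] w 0.0141 q [-0.26  0.04  2.01 -0.01  1.07 -0.58]
```

View pics/b6.png

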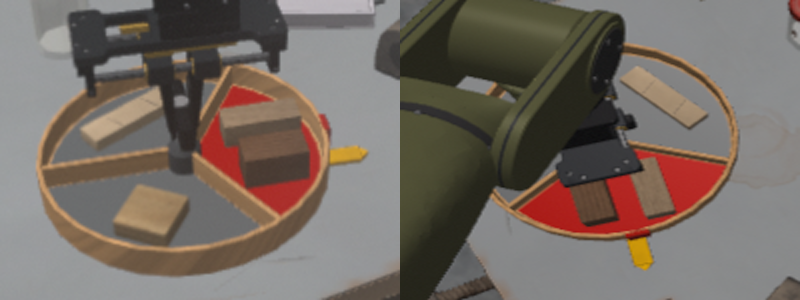

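View pics/w6.png

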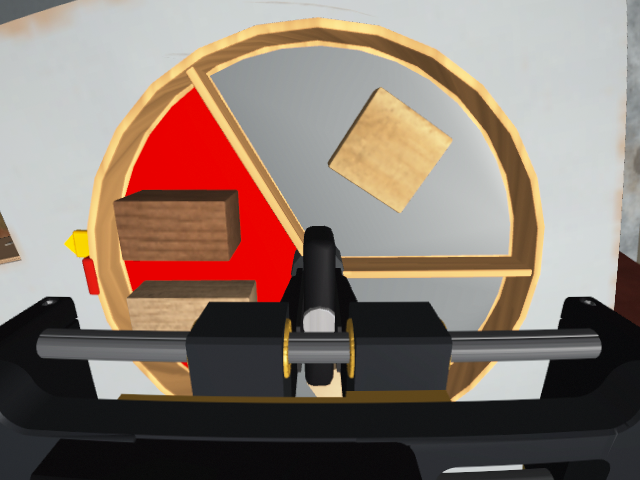

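```bash
cat > ang.py <<'E'
from m import *
C=np.load('C.npy')
def A(P): return np.degrees(np.arctan2(*(P[:2]-C)[::-1]))
for n in ['top','wrist','side']:
    c=camera(n)
    pm=proj(c,[[C[0]+.137*np.cos(np.radians(-163)),C[1]+.137*np.sin(np.radians(-163)),.04],[C[0]+.155*np.cos(np.radians(-163)),C[1]+.155*np.sin(np.radians(-163)),.007]])
    r={}
    for k,p,lo,hi,z in (('mark',pm[0],(0,150,60),(8,255,255),.038),('mark2',pm[0],(172,150,60),(180,255,255),.038),('ptr',pm[1],(18,150,80),(34,255,255),.007)):
        w=30 if n=='wrist' else 16
        l,t=np.maximum((p-w).astype(int),0); m=mask(c,k,lo,hi,(l,t,int(p[0]+w),int(p[1]+w)))
        if m is None: continue
        ij=np.argwhere(m)[:,::-1]; P=toz(c,[ij.mean(0)],z)[0]; r[k]=A(P); print(n,k,len(ij),ij.min(0),ij.max(0),'ang',round(A(P),2),'r',round(np.hypot(*(P[:2]-C)),4))
E
python3 - <<'E'
from ang import *
s=camera('top')
cv2.imwrite('pics/z.png',np.vstack([cv2.resize(camera('wrist')['color'][200:320,50:150],None,fx=4,fy=4,interpolation=2)[:, :400]]+[])[:,:,::-1])
cv2.imwrite('pics/z.png',np.hstack([cv2.resize(s['color'][245:305,235:285],(400,480),interpolation=2),cv2.resize(camera('wrist')['color'][200:320,50:150],(400,480),interpolation=2)])[:,:,::-1])
E
```

```text
top mark 348 [241 251] [272 269] ang -162.95 r 0.1187
top ptr 181 [254 268] [266 289] ang -163.93 r 0.1523
wrist mark 377 [ 82 257] [ 99 294] ang -160.68 r 0.1378
wrist ptr 490 [ 65 230] [ 89 257] ang -164.5 r 0.1635
side mark 68 [321 301] [329 318] ang -170.49 r 0.1163
side ptr 113 [335 313] [352 321] ang -164.9 r 0.1536
```

View pics/z.png

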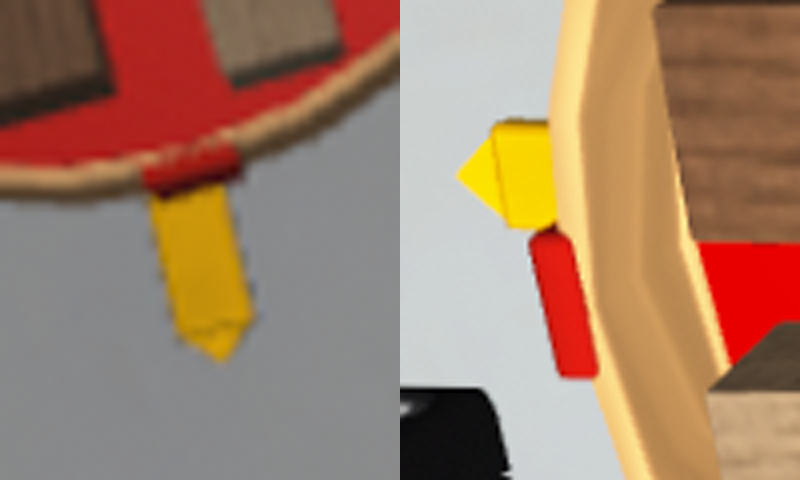

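```bash
python3 - <<'E'
from m import *
C=np.load('C.npy');t=camera('top')
A=lambda P: [(round(np.degrees(np.arctan2(*(p[:2]-C)[::-1])),2),round(np.hypot(*(p[:2]-C)),4)) for p in P]
f=lambda u,v:[235+u/8-.5,245+v/8-.5]
print('tab top edges',A(toz(t,[f(142,177),f(236,148)],.045)),A(toz(t,[f(160,197),f(242,175)],.03)))
print('tab ctr',A(toz(t,[f(193,170)],.04)))
print('ptr left/right edges mid',A(toz(t,[f(152,200),f(223,185),f(178,338),f(254,317),f(222,362)],.007)))
# walls via wrist: wall tops
c=camera('wrist')
P=toz(c,[[193,72],[303,240],[531,271],[345,262]],.043)[:,:2]
for a,b in ((0,1),(2,3)): d=P[a]-P[b]; print('wall',np.degrees(np.arctan2(d[1],d[0])), A([P[a]]))
E
```

```text
tab top edges [(np.float64(-166.65), np.float64(0.1332)), (np.float64(-156.5), np.float64(0.1327))] [(np.float64(-165.81), np.float64(0.1361)), (np.float64(-157.14), np.float64(0.1365))]
tab ctr [(np.float64(-161.54), np.float64(0.1335))]
ptr left/right edges mid [(np.float64(-167.63), np.float64(0.1324)), (np.float64(-159.84), np.float64(0.1331)), (np.float64(-167.25), np.float64(0.1678)), (np.float64(-160.59), np.float64(0.1672)), (np.float64(-164.06), np.float64(0.1759))]
wall 139.90347518143105 [(np.float64(137.34), np.float64(0.1265))]
wall 15.057824322632326 [(np.float64(19.32), np.float64(0.1308))]
```

```bash
python3 -m jog '{"linear":[[0.7,0,-0.7],[0.7,0,-0.7],[0.7,0,-0.7],[0.7,0,-0.7]],"yaw":[0.02,0.042,0.042,0.042],"claw":[1,1,1,1]}'
python3 - <<'E'
from m import *
st();t=camera('top');C=np.load('C.npy')
s=sense();j=Rn.from_quat(s['eef_rot']).as_matrix()[:,2];print('jaw deg',np.degrees(np.arctan2(j[1],j[0])))
cv2.imwrite('pics/z2.png',cv2.resize(t['color'][245:305,235:285],(400,480),interpolation=2)[:,:,::-1])
E
```

```text
t: 21.18
ee_pos: [0.5458, -0.0909, 0.0622]
eef_rot: [-0.564, 0.415, -0.432, 0.567]
contact_force: [3.9, 6.0, 0.2]
grip_width: 0.0136
21.18 [ 0.5458 -0.0909  0.0622] jaw [0.959 0.281 0.018] fing [ 0.022 -0.011 -1.   ] F [3.9 6.  0.2] M [ 0.62  0.13 -0.03] w 0.0136 q [-0.26  0.04  2.01 -0.01  1.07 -0.54]
jaw deg 16.355081896524258
```

View pics/z2.png

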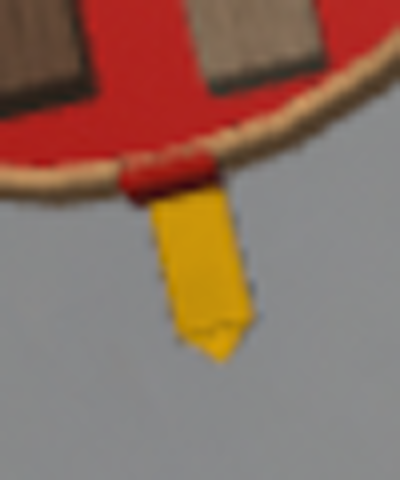

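```bash
python3 - <<'E'
from m import *
t=camera('top')
f=lambda u,v:[235+u/8-.5,245+v/8-.5]
for C in (np.load('C.npy'),np.array([.5456,-.0918])):
    A=lambda P: [(round(float(np.degrees(np.arctan2(*(p[:2]-C)[::-1]))),2),round(float(np.hypot(*(p[:2]-C))),4)) for p in P]
    a=A(toz(t,[f(119,182),f(213,154)],.045)); b=A(toz(t,[f(138,203),f(223,180)],.03)); p=A(toz(t,[f(152,200),f(223,185),f(178,338),f(254,317),f(222,362)],.007))
    print(a,np.mean([q[0] for q in a]),b,np.mean([q[0] for q in b]),p,(p[2][0]+p[3][0])/2)
E
python3 -c "
from ang import *"
```

```text
[(-169.06, 0.1334), (-158.95, 0.1321)] -164.005 [(-168.12, 0.1366), (-159.14, 0.1361)] -163.63 [(-167.63, 0.1324), (-159.84, 0.1331), (-167.25, 0.1678), (-160.59, 0.1672), (-164.06, 0.1759)] -163.92000000000002
[(-168.77, 0.1349), (-158.76, 0.1337)] -163.765 [(-167.84, 0.1381), (-158.95, 0.1377)] -163.39499999999998 [(-167.34, 0.1339), (-159.64, 0.1346), (-167.02, 0.1692), (-160.43, 0.1687), (-163.88, 0.1774)] -163.72500000000002
top mark 346 [241 251] [272 269] ang -164.26 r 0.1186
top ptr 180 [254 269] [266 289] ang -163.97 r 0.1524
wrist mark 384 [ 82 256] [ 98 293] ang -163.09 r 0.1378
wrist ptr 397 [ 66 239] [ 88 265] ang -164.94 r 0.1643
side mark 72 [321 303] [329 318] ang -171.7 r 0.1162
side ptr 115 [335 313] [352 321] ang -164.95 r 0.1537
```

```bash
python3 - <<'E'
from h import *
print(np.abs(sense()['qvel']).max()); st(); print(job.close_job())
E
```

```text
0.002004242192776116
21.43 [ 0.5458 -0.0909  0.0622] jaw [0.959 0.282 0.018] fing [ 0.022 -0.011 -1.   ] F [ 3.8  5.3 -0.3] M [ 0.63  0.13 -0.01] w 0.0139 q [-0.26  0.04  2.01 -0.01  1.07 -0.54]
the job is handed in; nothing more can be done
None
```

I put both blocks flat, side by side, in the red bin and turned the carousel about 92° clockwise to the pointer. I handed the job in at 21.4 s with the gripper still closed on the black handle.

- **Alignment:** the top camera puts the mark at about -163.6° to -164.0° and the pointer at -163.9°. A cruder colour blob check on the same camera read -164.3° and -164.0°.
- **Disagreement:** the wrist camera's cruder colour measure read the mark at -163.1° and the pointer at -164.9°. Its angle depends strongly on the assumed height, so I trusted the top view. The side camera's mark reading was invalid because its search had caught the bin floor.
- **Hold:** the grip was 13.9 mm wide on the 14 mm bar, the arm was still, and a sideways push of about 6.5 N remained on the handle.
- **Bystanders:** the jar, the tape measure and the sanding block were not touched by any planned move, and none had visibly moved when they appeared in later views. I did not measure them again at the end.

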